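# Rinsed tumbling barrels on the peg dryer

### The job

Clear the dry tumbling barrels (red, grey) off the peg dryer and stand them mouth down in the wooden tray, and turn every rinsed barrel that lies on the slab (blue, green, yellow) over, mouth down, onto an air peg of its own so that its rim sits flat on the deck. When all are in place, start the cool drying run by pressing the dryer's keys fully, one at a time, in the order white (wake), blue (cool air), yellow (timer), green (start); never press the black (hot air) or the red (stop) key. Some barrels may be missing; leave the other things on the slab where they are.

Things in the scene. Friction and masses are not known exactly. Their poses are not given: they have to be found in the camera images.
- dryer: Fixed grey peg dryer, 350 mm wide (y) x 240 deep (x), yaw varies; origin under its middle on the slab, x to its back, y to its left seen from the robot. Front: key strip sloping 10 degrees down to the robot, six round keys in a row. Behind: flat deck 45 mm above the slab with a row of three upright air pegs, 105 mm behind the keys; at the back a 20 mm high air duct, face 57 mm behind the peg axes
- peg1 (a point): Foot of the left (dryer +y) air peg: on the peg's axis at deck level (45 mm above the slab); z up, axes as the dryer's. Each peg is 16 mm across, 80 mm high with a round tip; pegs are 105 mm apart
- peg2 (a point): Foot of the middle air peg: on the peg's axis at deck level (45 mm above the slab); z up, axes as the dryer's. Each peg is 16 mm across, 80 mm high with a round tip; pegs are 105 mm apart
- peg3 (a point): Foot of the right (dryer -y) air peg: on the peg's axis at deck level (45 mm above the slab); z up, axes as the dryer's. Each peg is 16 mm across, 80 mm high with a round tip; pegs are 105 mm apart
- key_white (a joint): Travel (m) of the white key (wake-up key): 0 released, 0.006 fully down; it springs back by itself. Starts to move at 1.5 N, about 4 N at 0.004 m, fully down at 5 N; a press counts from 0.004 m. Number 1 of 6 from the dryer's left
- key_white_top (a point): Centre of the top of the white key cap, 30 mm across, standing 10 mm proud of its metal collar (46 mm across); number 1 of 6 from the dryer's left, keys 54 mm apart. About 58 mm above the slab; pushed in nearly straight down (leaning 10 degrees, square to the strip)
- key_black (a joint): Travel (m) of the black key (hot-air key, not wanted (heat would warp the barrels)): 0 released, 0.006 fully down; it springs back by itself. Starts to move at 1.5 N, about 4 N at 0.004 m, fully down at 5 N; a press counts from 0.004 m. Number 2 of 6 from the dryer's left
- key_blue (a joint): Travel (m) of the blue key (cool-air key): 0 released, 0.006 fully down; it springs back by itself. Starts to move at 1.5 N, about 4 N at 0.004 m, fully down at 5 N; a press counts from 0.004 m. Number 3 of 6 from the dryer's left
- key_blue_top (a point): Centre of the top of the blue key cap, 30 mm across, standing 10 mm proud of its metal collar (46 mm across); number 3 of 6 from the dryer's left, keys 54 mm apart. About 58 mm above the slab; pushed in nearly straight down (leaning 10 degrees, square to the strip)
- key_yellow (a joint): Travel (m) of the yellow key (timer key): 0 released, 0.006 fully down; it springs back by itself. Starts to move at 1.5 N, about 4 N at 0.004 m, fully down at 5 N; a press counts from 0.004 m. Number 4 of 6 from the dryer's left
- key_yellow_top (a point): Centre of the top of the yellow key cap, 30 mm across, standing 10 mm proud of its metal collar (46 mm across); number 4 of 6 from the dryer's left, keys 54 mm apart. About 58 mm above the slab; pushed in nearly straight down (leaning 10 degrees, square to the strip)
- key_red (a joint): Travel (m) of the red key (stop key, not wanted): 0 released, 0.006 fully down; it springs back by itself. Starts to move at 1.5 N, about 4 N at 0.004 m, fully down at 5 N; a press counts from 0.004 m. Number 5 of 6 from the dryer's left
- key_green (a joint): Travel (m) of the green key (start key): 0 released, 0.006 fully down; it springs back by itself. Starts to move at 1.5 N, about 4 N at 0.004 m, fully down at 5 N; a press counts from 0.004 m. Number 6 of 6 from the dryer's left
- key_green_top (a point): Centre of the top of the green key cap, 30 mm across, standing 10 mm proud of its metal collar (46 mm across); number 6 of 6 from the dryer's left, keys 54 mm apart. About 58 mm above the slab; pushed in nearly straight down (leaning 10 degrees, square to the strip)
- barrel_blue: Loose blue plastic eight-sided barrel, 56 mm across flats, 100 long, 4 mm walls, 0.11-0.21 kg; one end closed (black disc), the other open (48 mm inside, 94 deep). Origin on its axis at mid-length; x runs from closed end to mouth (down when mouth down). Starts lying on a flat on the slab, origin 28 mm up, two flats upright at its sides, mouth roughly towards the robot. May be absent
- barrel_green: Loose green plastic eight-sided barrel, 56 mm across flats, 100 long, 4 mm walls, 0.11-0.21 kg; one end closed (black disc), the other open (48 mm inside, 94 deep). Origin on its axis at mid-length; x runs from closed end to mouth (down when mouth down). Starts lying on a flat on the slab, origin 28 mm up, two flats upright at its sides, mouth roughly towards the robot. May be absent
- barrel_yellow: Loose yellow plastic eight-sided barrel, 56 mm across flats, 100 long, 4 mm walls, 0.11-0.21 kg; one end closed (black disc), the other open (48 mm inside, 94 deep). Origin on its axis at mid-length; x runs from closed end to mouth (down when mouth down). Starts lying on a flat on the slab, origin 28 mm up, two flats upright at its sides, mouth roughly towards the robot. May be absent
- barrel_red: Loose red barrel, dry, same shape, mass and axes as the blue one (56 mm across flats, 100 long; origin mid-length on its axis, x from closed end to mouth). Starts mouth down (x down) over one of the air pegs, black closed end on top, origin 50 mm above the deck. May be absent
- barrel_grey: Loose grey barrel, dry, same shape, mass and axes as the blue one (56 mm across flats, 100 long; origin mid-length on its axis, x from closed end to mouth). Starts mouth down (x down) over one of the air pegs, black closed end on top, origin 50 mm above the deck. May be absent
- tray: Fixed wooden tray for dry barrels, open at the top, 170 mm (x) x 100 mm (y) outside, walls 8 mm thick and 30 mm high, floor 8 mm thick; room for two barrels side by side along x. Origin under its middle on the slab, z up
- bone_rod: Bystander: squared bone rod blank, 170 x 24 x 22 mm, lying on the slab near the robot; origin under its middle, x along it
- resin_button: Bystander: orange resin button, 60 mm across, 9 mm thick, flat on the slab; origin under its middle
- tin_lid: Bystander: round tin lid holding spare drill bits, 120 mm across, 16 mm high; origin under its middle
- brace: Bystander: walnut and steel drill brace, 335 mm long, 40 mm high, lying on the slab at the right; origin under its main axis, x along it

How it is judged:
On the way, in this order (a step that is already met when the one before it is completed fails the run):
1. dry barrels stand mouth down in the tray and every rinsed barrel stands mouth down over an air peg, rim on the deck (angle between each of barrel_blue, barrel_green, barrel_yellow, barrel_red, barrel_grey's own x axis and vertical above 2.97 rad and ((horizontal distance between barrel_blue and peg1 below 0.022 m and z of barrel_blue in the frame of peg1 below 0.056 m) or (horizontal distance between barrel_blue and peg2 below 0.022 m and z of barrel_blue in the frame of peg2 below 0.056 m) or (horizontal distance between barrel_blue and peg3 below 0.022 m and z of barrel_blue in the frame of peg3 below 0.056 m)) and ((horizontal distance between barrel_green and peg1 below 0.022 m and z of barrel_green in the frame of peg1 below 0.056 m) or (horizontal distance between barrel_green and peg2 below 0.022 m and z of barrel_green in the frame of peg2 below 0.056 m) or (horizontal distance between barrel_green and peg3 below 0.022 m and z of barrel_green in the frame of peg3 below 0.056 m)) and ((horizontal distance between barrel_yellow and peg1 below 0.022 m and z of barrel_yellow in the frame of peg1 below 0.056 m) or (horizontal distance between barrel_yellow and peg2 below 0.022 m and z of barrel_yellow in the frame of peg2 below 0.056 m) or (horizontal distance between barrel_yellow and peg3 below 0.022 m and z of barrel_yellow in the frame of peg3 below 0.056 m)) and x of barrel_red in the frame of tray between -0.077 and 0.077 m and y of barrel_red in the frame of tray between -0.042 and 0.042 m and z of each of barrel_red, barrel_grey in the frame of tray below 0.064 m and x of barrel_grey in the frame of tray between -0.077 and 0.077 m and y of barrel_grey in the frame of tray between -0.042 and 0.042 m and linear speed of each of barrel_blue, barrel_green, barrel_yellow, barrel_red, barrel_grey below 0.02 m/s), for 0.3 s.
2. the white key is pressed (value of joint key_white above 0.004 m), for 0.05 s.
3. the blue key is pressed (value of joint key_blue above 0.004 m), for 0.05 s.
4. the yellow key is pressed (value of joint key_yellow above 0.004 m), for 0.05 s.
5. the green key is pressed (value of joint key_green above 0.004 m), for 0.05 s.
At the end, for the whole second after the job is handed in: Every rinsed barrel present stands mouth down over an air peg (its middle within 22 mm of the peg's axis, rim within 6 mm of the deck), every dry one stands mouth down inside the tray on its floor, all within about 10 degrees of vertical and at rest, and all keys have sprung back (under 2 mm) (all of step 1 and value of joint each of key_white, key_black, key_blue, key_yellow, key_red, key_green below 0.002 m); the robot touches nothing.
It fails at once if the black hot-air key or the red stop key is pressed (value of joint any of key_black, key_red above 0.004 m).
It fails at once if two keys are pressed at once (value of joint each of key_white, key_blue above 0.004 m or value of joint each of key_white, key_yellow above 0.004 m or value of joint each of key_white, key_green above 0.004 m or value of joint each of key_blue, key_yellow above 0.004 m or value of joint each of key_blue, key_green above 0.004 m or value of joint each of key_yellow, key_green above 0.004 m).
It fails at once if another thing on the slab is moved by more than 40 mm (distance of any of bone_rod, resin_button, tin_lid, brace from where it was at the start of the episode above 0.04 m).
Of barrel_blue, barrel_green, barrel_yellow, barrel_red, barrel_grey only 4 to 5 are there at a start; the rules pass over those that are not, and their reading is None.
At some moment in a run one of barrel_blue, barrel_green, barrel_yellow may be knocked a few centimetres aside while the robot is not near it.
Once in a run the grip may slacken for a moment while it holds something.
It also fails if it takes over 210 s, if anything falls off the work surface, if the arm or the gripper's body presses on something with over 40 N, if the wrist force passes 120 N, or if a joint passes its speed limit or range.

### The arm

A 7-joint arm with a two-finger parallel gripper is mounted at the origin on the work surface. World frame = base frame: x ahead of the robot, y to its left, z up, the work surface at z = 0. Lengths are in m, angles in rad, forces in N, time in s.
With the tool pointing down it reaches from about 0.35 to 0.9 m from the base axis. Payload 8.1 kg.
Tool frame: the origin (TCP) lies on the centre line of the jaws, within the pads' length; the fingertips stand 11 mm ahead of it and the grasp point (between the pads) lies 8 mm behind it (arm.nose_length is the distance from the TCP to the fingertips, in m); z points along the fingers, y is the line along which they close (so a half turn about z gives the same grasp; the last joint's range is limited). The gripper opens to 92 mm and grips with 3 to 60 N. Pads are 19 mm wide; open, the fingers measure 130 mm over their backs; the gripper's body (75 mm by 190 mm) begins 47 mm behind the grasp point.
Start: joints at [-1.365, 0.434, 0.025, 1.573, -0.012, 1.134, -0.075], TCP at [0.19, 0.595, 0.238] pointing down, gripper open.
Joint ranges: [-2.62, 2.62], [-0.44, 2.09], [-1.27, 1.32], [0.08, 2.57], [-1.32, 4.46], [0.12, 2], [-2.74, 2.74]. Speed limits (rad/s): [2.22, 2.22, 3.01, 3.01, 3.14, 3.14, 3.14].

### API

Orientations are given as a rotation vector (axis times angle).
In Python, from cell import arm gives the robot as it stands.
- The arm moves only by the tool jog_arm, never from a script. Its argument "moves" is a list of rows, each a list of 4 numbers: the shift along the tool's x, y, z in m, then the turn about the tool's z in rad. In form: [[tx, ty, tz, spin], ...]. A call has 1 to 20 rows; each row is the pose to reach, as a shift and turn from the pose commanded when the call began, along the tool's axes at that moment; what a row does not reach only later rows make up. A row lasts 1/8 s, in which the tool goes at most 62.5 mm and 10.7 degrees, less where a joint would pass 70% of its speed; a pose out of reach is approached as far as the arm can. A call with a gripper value outside its range is refused whole. "hand" is the finger opening in m, from 0 to 0.0918, set as the call begins (left out, the last holds). The fingers move at their own pace and stop on an object; "newtons" is the grip in N (left out, the last holds). Time passes only in rows, so rows that repeat a pose let the fingers close. It gives the time, the measured TCP pose, the force, the opening and the grip force at its end, in the units of the state.
- arm.observe(): the state, without advancing time (a new reading comes with each control period).
- arm.get_image(name): name is "side" or "top"; returns a dict with "color" (420x560x3 uint8, red, green, blue), "z_map" (420x560 float32, m along the optical axis (not along the pixel's ray), 0 where there is no reading), "fx", "fy", "cx", "cy" (pixels), "k1" (the pictures are not rectified: a ray, as slopes to the right and down, at radius r is drawn at 1 + k1 r^2 times it, then the intrinsics apply), "rvec" (rotation vector, rad) and "tvec" (3), from world to camera coordinates, as OpenCV has them. Camera axes: x right, y down, z forward; pixel columns grow to the right and rows downward; lengths in m; the calibration is good to about 2 mm. A picture is of the moment at which its call begins.
- arm.sign_off(): hands the job in; it is judged then, once.
The state is a dict: "clock": time; "joints": joint angles; "dq": joint speeds; "joint_efforts": joint torques, N m; "position": TCP position; "ee_rot": TCP orientation; "force": force on the tool from outside, world axes, zero at the start; "ft_torque": the same for the moment, N m; "width": opening from 0.0 (shut) to 1.0 (fully open); "gripper_force": force on a finger pad.
Only numpy, scipy, OpenCV 4.12 (cv2) and the standard library are available. Lean on these libraries where they do the work, as an engineer would, in place of code of your own. Each camera call takes 0.05 s, during which the arm holds its last target. There are 200 camera calls.

## Working session

There is one attempt and no reset: what is moved stays moved. The work goes in short steps, Python scripts to look and compute and a tool call to move; the robot and the scene stay as the last step left them, time stands still between calls to the robot, and variables do not carry over. Pictures are saved under pics/ and viewed, at most 14 in all, crops included, and the job is handed in when it is done.

Besides the shell and the picture viewer there is one more tool, called after "Emit:" by a JSON object that holds its "api" and its "payload". jog_arm: Moves the arm, as the interface text tells. Its arguments: {"type":"object","properties":{"moves":{"type":"array"},"hand":{"type":"number"},"newtons":{"type":"number"}},"required":["moves"]}

```bash
ls; mkdir -p pics
cat > h.py <<'E'
import numpy as np, cv2
from cell import arm
def grab(n):
    im=arm.get_image(n); im['R']=cv2.Rodrigues(np.array(im['rvec'],float))[0]; im['t']=np.array(im['tvec'],float); return im
def rays(im,uv):
    uv=np.atleast_2d(uv).astype(float); K=np.array([[im['fx'],0,im['cx']],[0,im['fy'],im['cy']],[0,0,1]])
    p=cv2.undistortPoints(uv[:,None],K,np.array([im['k1'],0,0,0,0.]))[:,0]
    return np.c_[p,np.ones(len(p))]
def onplane(im,uv,z):
    d=rays(im,uv)@im['R']; c=-im['R'].T@im['t']
    return c+d*((z-c[2])/d[:,2])[:,None]
def cloud(im):
    h,w=im['z_map'].shape; u,v=np.meshgrid(np.arange(w),np.arange(h))
    r=rays(im,np.c_[u.ravel(),v.ravel()])*im['z_map'].reshape(-1,1)
    return ((r-im['t'])@im['R']).reshape(h,w,3)
def save(im,n): cv2.imwrite('pics/'+n+'.png',im['color'][:,:,::-1])
E
python3 - <<'E'
from h import *
for n in('top','side'):
    im=grab(n); save(im,n+'0'); print(n,-im['R'].T@im['t'],im['fx'],im['k1'],im['R'].round(2).tolist(), (im['z_map']>0).mean())
print(arm.observe())
E
```

```text
pics
top [ 0.43131037 -0.11302538  1.34524649] 506.31699456637665 -0.17402669624946004 [[-0.0, -1.0, -0.02], [-1.0, 0.0, -0.07], [0.07, 0.02, -1.0]] 0.9959778911564626
side [ 0.29556193 -0.76145054  0.71041149] 381.99834815708897 -0.08124430633570488 [[0.94, -0.35, -0.0], [-0.23, -0.62, -0.75], [0.26, 0.7, -0.67]] 0.9960841836734694
{'clock': 0.1, 'joints': array([-1.36458685,  0.43515778,  0.02501754,  1.57398534, -0.01160373,
        1.13403483, -0.07513416]), 'dq': array([ 2.89878020e-03, -6.52516493e-04,  2.12915245e-03, -2.18175362e-03,
       -1.27490665e-03, -9.70276232e-04,  7.19542143e-05]), 'joint_efforts': array([ 3.24111454e-03, -6.69115376e+01,  9.88068245e-01, -3.15140462e+01,
       -6.05178857e-02,  3.74363526e-02,  1.73424974e-05]), 'position': array([0.18989007, 0.5949882 , 0.23702922]), 'ee_rot': array([-4.83364541e-01, -3.10410681e+00,  2.25889303e-03]), 'force': array([-0.59480936,  0.7933962 , -0.9269964 ]), 'ft_torque': array([-0.01517093, -0.01277182,  0.04825535]), 'gripper_force': 0.0, 'width': 0.998916868434171}
```

View pics/top0.png

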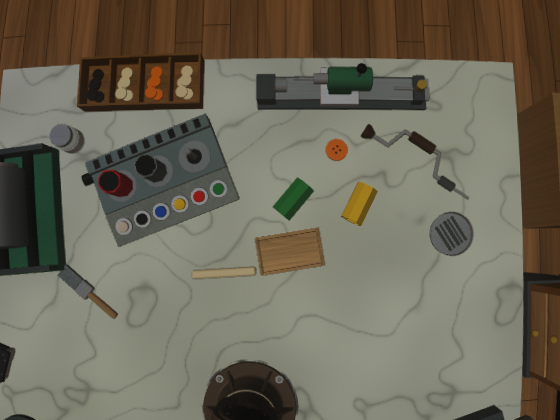

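View pics/side0.png

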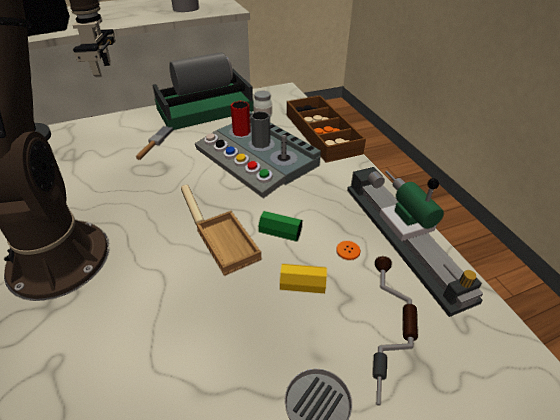

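Top view: red barrel at (115,183), grey (152,168), empty peg at (195,156), keys from white (122,227) to green (218,189), green barrel (293,198), yellow (359,203), tray (290,251). There is no blue barrel. Next I measure.

```bash
cat > m.py <<'E'
from h import *
def mask(im,c):
    hsv=cv2.cvtColor(im['color'],cv2.COLOR_RGB2HSV); H,S,V=cv2.split(hsv)
    r={'green':(45,85),'yellow':(18,34),'blue':(105,130)}[c]
    return (H>=r[0])&(H<=r[1])&(S>130)&(V>30)
def lying(im,c):
    P=cloud(im); m=mask(im,c)&(P[...,2]>0.012)&(P[...,2]<0.075)&(P[...,0]>.2)&(P[...,0]<.85)&(P[...,1]<.12)&(P[...,1]>-.6)
    n,l,s,_=cv2.connectedComponentsWithStats(m.astype(np.uint8)); 
    if n<2: return None
    p=P[l==1+s[1:,4].argmax()]; top=p[p[:,2]>np.percentile(p[:,2],90)-.006]
    out=[len(p),np.percentile(p[:,2],90).round(4)]
    for q in(p,top): (c,wh,a)=cv2.minAreaRect((q[:,:2]*1000).astype(np.float32)); out+=[np.round(c,1),np.round(wh,1),round(a,1)]
    return out
E
python3 - <<'E'
from m import *
T=grab('top');S=grab('side')
for im in(T,S):
    for c in('green','yellow','blue'): print(c,lying(im,c))
P=cloud(T)
# dryer tops
for lo,hi,nm in((.13,.16,'caps'),(.105,.13,'pegtip')):
    m=((P[...,2]>lo)&(P[...,2]<hi)&(P[...,0]>.45)&(P[...,0]<.8)&(P[...,1]>-.05)&(P[...,1]<.4)).astype(np.uint8)
    n,l,s,c=cv2.connectedComponentsWithStats(m)
    for i in range(1,n):
        if s[i,4]>3:
            q=P[l==i]; (cc,wh,a)=cv2.minAreaRect((q[:,:2]*1000).astype(np.float32)); print(nm,s[i,4],c[i].round(1),np.median(q[:,2]).round(4),q[:,2].max().round(4),np.round(cc,1),np.round(wh,1),a)
# keys: pixel guesses refined by circle-ish plane
for uv in((122,227),(142,219),(161,212),(179,204),(198,196),(218,189)):
    q=P[uv[1]-2:uv[1]+3,uv[0]-2:uv[0]+3].reshape(-1,3); print('key',uv,np.median(q,0).round(4))
# deck, slab heights
print('deck',np.median(P[195:200,150:156].reshape(-1,3),0),'slab',np.median(P[300:310,300:310].reshape(-1,3),0))
def show(im,x0,y0,x1,y1,k,n): cv2.imwrite('pics/'+n,cv2.resize(im['color'][y0:y1,x0:x1,::-1],None,fx=k,fy=k,interpolation=cv2.INTER_CUBIC))
a=cv2.resize(T['color'][110:285,75:385,::-1],(775,438),interpolation=cv2.INTER_CUBIC); cv2.imwrite('pics/c1.png',a)
a=cv2.resize(S['color'][90:300,170:370,::-1],(570,600),interpolation=cv2.INTER_CUBIC); cv2.imwrite('pics/c2.png',a)
# tray wall tops
m=(P[...,2]>.022)&(P[...,2]<.04)&(P[...,0]>.28)&(P[...,0]<.5)&(P[...,1]>-.3)&(P[...,1]<0.0)
n,l,s,c=cv2.connectedComponentsWithStats(m.astype(np.uint8)); i=1+s[1:,4].argmax(); q=P[l==i]; print('tray',len(q),np.median(q[:,2]),cv2.minAreaRect((q[:,:2]*1000).astype(np.float32)))
E
```

```text
green [547, np.float64(0.0576), array([ 557.5, -109.2]), array([38.6, 98.2]), 50.3, array([ 555.7, -111.4]), array([32.6, 98.3]), 50.8]
yellow [844, np.float64(0.0567), array([ 540.5, -287.1]), array([ 56.3, 101. ]), 63.6, array([ 540.1, -288.2]), array([ 42.1, 100.2]), 60.6]
blue None
green [817, np.float64(0.0561), array([ 548.2, -123.9]), array([44. , 99.6]), 50.1, array([ 550.6, -120.7]), array([33.9, 99.3]), 51.6]
yellow [1159, np.float64(0.0561), array([ 539.2, -290.8]), array([55.7, 98.3]), 62.7, array([ 538.4, -290.4]), array([35.7, 96.3]), 64.2]
blue None
caps 439 [145.5 165.4] 0.1438 0.1525 [626.3 245.6] [54.9 57.9] 12.016975402832031
caps 449 [109.6 181.1] 0.1439 0.1508 [588.4 337.2] [55.5 58.7] 4.424478054046631
pegtip 37 [188.7 151.3] 0.1187 0.1294 [663.9 144.8] [12.3 16. ] 2.2435953617095947
pegtip 68 [155.1 171.6] 0.1186 0.13 [615.  229.8] [17.8 54.5] 54.7288703918457
pegtip 70 [119.6 185.5] 0.1174 0.1295 [583.3 323.6] [29.  58.5] 69.94561004638672
key (122, 227) [0.4782 0.33   0.0585]
key (142, 219) [0.4991 0.2772 0.0583]
key (161, 212) [0.5171 0.2268 0.058 ]
key (179, 204) [0.5378 0.1786 0.0577]
key (198, 196) [0.5583 0.1298 0.0581]
key (218, 189) [0.5762 0.078  0.0567]
deck [0.557565   0.2537175  0.04356741] slab [ 0.27490123 -0.14495407 -0.00097758]
tray 607 0.02845518696612697 ((416.1153259277344, -105.22332000732422), (100.37092590332031, 167.90757751464844), 9.392688751220703)
```

View pics/c1.png

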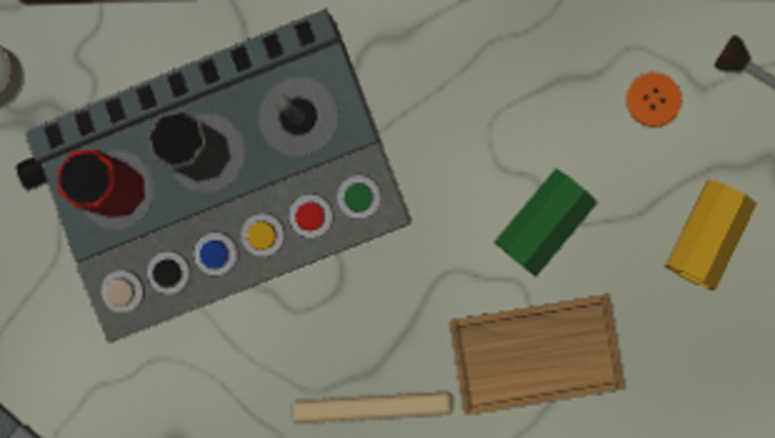

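View pics/c2.png

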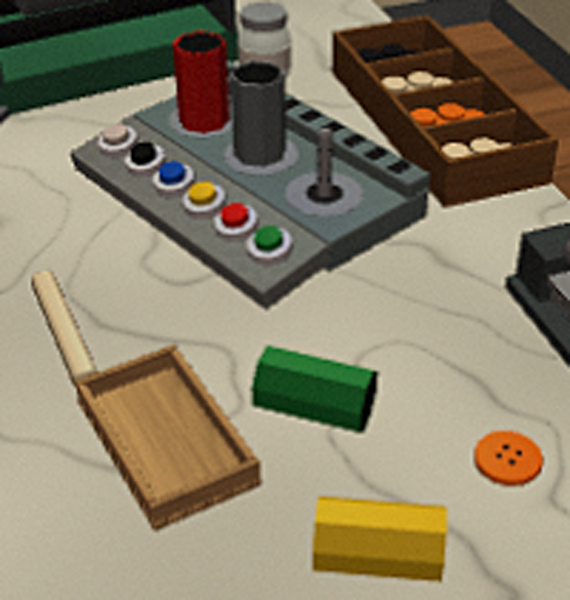

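```bash
cat > go.py <<'E'
import sys
from h import *
from scipy.spatial.transform import Rotation as Ro
# args: tool-y angle(deg), then x,y,z triples ; prints shifts from the current pose
def go(ang,*pts):
    s=arm.observe(); R=Ro.from_rotvec(s['ee_rot']).as_matrix(); p=s['position']
    cur=np.degrees(np.arctan2(R[1,1],R[0,1])); d=(cur-ang+90)%180-90
    print('clk',s['clock'],'pos',p.round(4),'yang',cur.round(1),'zaxis',R[:,2].round(3),'q',s['joints'].round(2),'w',(s['width']*.0918).round(4),'gf',s['gripper_force'],'F',s['force'].round(1))
    for q in pts: print(q,'->',(R.T@(np.array(q)-p)).round(4),'spin',np.radians(d).round(3))
if __name__=='__main__':
    a=list(map(float,sys.argv[1:])); go(a[0],*[tuple(a[i:i+3]) for i in range(1,len(a),3)])
E
python3 go.py 21.3 .3 .35 .28 .588 .338 .22 .588 .338 .117
```

```text
Traceback (most recent call last):
  File "go.py", line 11, in <module>
    a=list(map(float,sys.argv[1:])); go(a[0],*[tuple(a[i:i+3]) for i in range(1,len(a),3)])
                                     ~~^^^^^^^^^^^^^^^^^^^^^^^^^^^^^^^^^^^^^^^^^^^^^^^^^^^^
  File "go.py", line 8, in go
    print('clk',s['clock'],'pos',p.round(4),'yang',cur.round(1),'zaxis',R[:,2].round(3),'q',s['joints'].round(2),'w',(s['width']*.0918).round(4),'gf',s['gripper_force'],'F',s['force'].round(1))
                                                                                                                     ^^^^^^^^^^^^^^^^^^^^^^^^
AttributeError: 'float' object has no attribute 'round'
```

```bash
sed -i "s/(s\['width'\]\*.0918).round(4)/round(s['width']*.0918,4)/" go.py
python3 go.py 21.3 .3 .35 .3 .588 .338 .25 .588 .338 .117
```

```text
clk 0.2 pos [0.1899 0.5952 0.2372] yang 72.3 zaxis [-0.    -0.001 -1.   ] q [-1.36  0.43  0.02  1.57 -0.01  1.13 -0.08] w 0.0919 gf 0.0 F [-0.4 -1.   0.2]
(0.3, 0.35, 0.3) -> [-0.1794 -0.2001 -0.0625] spin 0.89
(0.588, 0.338, 0.25) -> [-0.4575 -0.124  -0.0126] spin 0.89
(0.588, 0.338, 0.117) -> [-0.4574 -0.1239  0.1204] spin 0.89
```

Emit:
{"api": "jog_arm", "payload": {"moves": [[-0.05,-0.06,-0.06,0.2],[-0.09,-0.1,-0.06,0.4],[-0.13,-0.15,-0.06,0.6],[-0.18,-0.2,-0.06,0.8],[-0.18,-0.2,-0.06,0.89],[-0.24,-0.18,-0.05,0.89],[-0.3,-0.165,-0.04,0.89],[-0.36,-0.15,-0.02,0.89],[-0.41,-0.135,-0.013,0.89],[-0.4575,-0.124,-0.013,0.89],[-0.4575,-0.124,-0.013,0.89],[-0.4575,-0.124,-0.013,0.89],[-0.4575,-0.124,-0.013,0.89]], "hand": 0.085, "newtons": 35}}

```text
clock: 1.82
position: [0.587, 0.339, 0.251]
ee_rot: [-1.77, -2.594, -0.0]
force: [0.0, 0.3, 0.2]
width: 0.927
gripper_force: 0.0
```

```bash
python3 go.py 21.3 .588 .338 .25 .588 .338 .117
```

```text
clk 1.825 pos [0.587 0.339 0.251] yang 21.4 zaxis [-0.001  0.001 -1.   ] q [-0.84  0.53  0.38  1.43 -0.2   1.22 -0.06] w 0.0851 gf 0.0 F [0.  0.3 0.2]
(0.588, 0.338, 0.25) -> [-0.0013  0.0006  0.001 ] spin 0.002
(0.588, 0.338, 0.117) -> [-0.0015  0.0006  0.134 ] spin 0.002
```

Emit:
{"api": "jog_arm", "payload": {"moves": [[-0.001,0,0.05,0],[-0.001,0,0.09,0],[-0.001,0,0.12,0],[-0.001,0,0.134,0],[-0.001,0,0.134,0]]}}

```text
clock: 2.45
position: [0.5878, 0.3376, 0.1167]
ee_rot: [-1.771, -2.594, 0.001]
force: [-1.3, -0.2, 0.2]
width: 0.924
gripper_force: 0.0
```

Emit:
{"api": "jog_arm", "payload": {"moves": [[0,0,0,0],[0,0,0,0],[0,0,0,0],[0,0,0,0],[0,0,0,0],[0,0,0,0],[0,0,-0.03,0],[0,0,-0.07,0],[0,0,-0.11,0],[0,0,-0.15,0],[0,0,-0.15,0]], "hand": 0.04, "newtons": 35}}

```text
clock: 3.82
position: [0.5901, 0.3378, 0.2702]
ee_rot: [1.771, 2.592, 0.009]
force: [0.7, -0.2, -1.1]
width: 0.644
gripper_force: 35.0
```

```bash
python3 go.py 9.4 .43 .06 .265 .422 -.1425 .265 .422 -.1425 .083
```

```text
clk 3.825 pos [0.5901 0.3378 0.2702] yang 21.3 zaxis [ 0.005  0.003 -1.   ] q [-0.84  0.52  0.38  1.4  -0.2   1.25 -0.06] w 0.0591 gf 34.951663222163916 F [ 0.7 -0.2 -1.1]
(0.43, 0.06, 0.265) -> [-0.2007 -0.2501  0.0035] spin 0.208
(0.422, -0.1425, 0.265) -> [-0.3865 -0.3311  0.0028] spin 0.208
(0.422, -0.1425, 0.083) -> [-0.3867 -0.3322  0.1848] spin 0.208
```

Emit:
{"api": "jog_arm", "payload": {"moves": [[-0.035,-0.045,0,0.04],[-0.075,-0.09,0,0.08],[-0.115,-0.14,0,0.12],[-0.16,-0.2,0,0.16],[-0.2,-0.25,0,0.208],[-0.245,-0.27,0,0.208],[-0.29,-0.29,0,0.208],[-0.34,-0.31,0,0.208],[-0.387,-0.331,0,0.208],[-0.387,-0.331,0,0.208],[-0.387,-0.331,0.04,0.208],[-0.387,-0.331,0.08,0.208],[-0.387,-0.331,0.12,0.208],[-0.387,-0.331,0.15,0.208],[-0.387,-0.332,0.17,0.208],[-0.387,-0.332,0.18,0.208],[-0.387,-0.332,0.184,0.208],[-0.387,-0.332,0.184,0.208]]}}

```text
clock: 6.08
position: [0.4201, -0.1438, 0.083]
ee_rot: [2.032, 2.396, 0.0]
force: [-0.3, 0.1, -0.7]
width: 0.645
gripper_force: 35.0
```

Run:
```python
from go import *
go(9.4,(.422,-.1425,.08))
im=grab('side'); cv2.imwrite('pics/a1.png',cv2.resize(im['color'][120:300,130:330,::-1],(600,540)))
```

```text
clk 6.075 pos [ 0.4201 -0.1438  0.083 ] yang 9.4 zaxis [ 0.  0. -1.] q [-0.25  0.4   0.59  2.21 -0.38  0.63  0.79] w 0.0592 gf 34.961900766938925 F [-0.3  0.1 -0.7]
(0.422, -0.1425, 0.08) -> [0.001  0.0021 0.003 ] spin 0.0
```

View pics/a1.png

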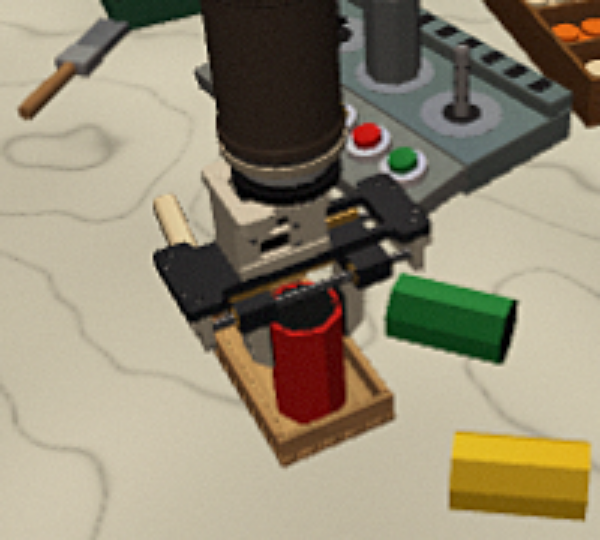

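The red barrel hangs upright inside the tray's right half, at about (308,370) in the crop. I'll release it and fetch the grey one.

Emit:
{"api": "jog_arm", "payload": {"moves": [[0.001,0.001,0.003,0],[0.001,0.001,0.003,0]]}}

```text
clock: 6.38
position: [0.4213, -0.1429, 0.0803]
ee_rot: [2.031, 2.395, 0.002]
force: [-1.1, -0.3, 5.4]
width: 0.642
gripper_force: 35.0
```

Emit:
{"api": "jog_arm", "payload": {"moves": [[0,0,0,0],[0,0,0,0],[0,0,0,0],[0,0,0,0],[0,0,-0.05,0],[0,0,-0.1,0],[0,0,-0.15,0],[0,0,-0.18,0],[0,0,-0.18,0]], "hand": 0.085}}

```text
clock: 7.5
position: [0.4219, -0.143, 0.2616]
ee_rot: [2.03, 2.394, 0.005]
force: [0.5, -0.5, -0.0]
width: 0.927
gripper_force: 0.0
```

```bash
python3 go.py 31.3 .5 .08 .26 .626 .242 .25 .626 .242 .117
```

```text
clk 7.5 pos [ 0.4219 -0.143   0.2616] yang 9.4 zaxis [ 0.005  0.001 -1.   ] q [-0.47  0.11  0.76  2.   -0.09  1.06  0.5 ] w 0.0851 gf 0.0 F [ 0.5 -0.5 -0. ]
(0.5, 0.08, 0.26) -> [0.2072 0.1135 0.0021] spin -0.382
(0.626, 0.242, 0.25) -> [0.3464 0.2643 0.0128] spin -0.382
(0.626, 0.242, 0.117) -> [0.3464 0.2637 0.1458] spin -0.382
```

Emit:
{"api": "jog_arm", "payload": {"moves": [[0.05,0.03,0,0],[0.1,0.06,0,0],[0.15,0.09,0,0],[0.2,0.12,0,-0.05],[0.24,0.16,0,-0.05],[0.28,0.2,0,-0.05],[0.32,0.24,0,-0.05],[0.346,0.264,0.01,-0.05],[0.346,0.264,0.01,-0.05],[0.346,0.264,0.06,-0.05],[0.346,0.264,0.1,-0.05],[0.346,0.264,0.13,-0.05],[0.346,0.264,0.146,-0.05],[0.346,0.264,0.146,-0.05],[0.346,0.264,0.146,-0.05]]}}

```text
clock: 9.38
position: [0.6255, 0.2416, 0.115]
ee_rot: [1.971, 2.445, 0.003]
force: [-0.4, -0.3, 1.2]
width: 0.927
gripper_force: 0.0
```

Emit:
{"api": "jog_arm", "payload": {"moves": [[0,0,0,0],[0,0,0,0],[0,0,0,0],[0,0,0,0],[0,0,0,0],[0,0,0,0],[0,0,-0.03,0],[0,0,-0.07,0],[0,0,-0.11,0],[0,0,-0.15,0],[0,0,-0.15,0]], "hand": 0.04, "newtons": 35}}

```text
clock: 10.75
position: [0.626, 0.2418, 0.2668]
ee_rot: [1.97, 2.444, 0.007]
force: [0.8, 0.2, -1.5]
width: 0.609
gripper_force: 34.9
```

```bash
python3 go.py 9.4 .5 .08 .265 .41 -.0675 .265 .41 -.0675 .08
```

```text
clk 10.75 pos [0.626  0.2418 0.2668] yang 12.2 zaxis [ 0.004  0.002 -1.   ] q [-0.79  0.52  0.56  1.44 -0.28  1.25  0.01] w 0.0559 gf 34.90770816220902 F [ 0.8  0.2 -1.5]
(0.5, 0.08, 0.265) -> [-0.1314 -0.1574  0.0009] spin 0.05
(0.41, -0.0675, 0.265) -> [-2.564e-01 -2.767e-01  2.000e-04] spin 0.05
(0.41, -0.0675, 0.08) -> [-0.2566 -0.2776  0.1852] spin 0.05
```

Emit:
{"api": "jog_arm", "payload": {"moves": [[-0.03,-0.04,0,0.02],[-0.065,-0.08,0,0.05],[-0.1,-0.12,0,0.05],[-0.131,-0.157,0,0.05],[-0.16,-0.19,0,0.05],[-0.195,-0.22,0,0.05],[-0.225,-0.25,0,0.05],[-0.257,-0.277,0,0.05],[-0.257,-0.277,0,0.05],[-0.257,-0.277,0.05,0.05],[-0.257,-0.277,0.1,0.05],[-0.257,-0.277,0.13,0.05],[-0.257,-0.277,0.16,0.05],[-0.257,-0.2775,0.18,0.05],[-0.257,-0.2775,0.186,0.05],[-0.257,-0.2775,0.188,0.05],[-0.257,-0.2775,0.188,0.05]]}}

```text
clock: 12.88
position: [0.4073, -0.0679, 0.0763]
ee_rot: [-2.03, -2.395, -0.0]
force: [-6.5, 0.2, 14.6]
width: 0.608
gripper_force: 35.0
```

Emit:
{"api": "jog_arm", "payload": {"moves": [[0,0,0,0],[0,0,0,0],[0,0,0,0],[0,0,0,0],[0,0,-0.05,0],[0,0,-0.1,0],[0,0,-0.15,0],[0,0,-0.18,0],[0,0,-0.18,0]], "hand": 0.085}}

```text
clock: 14.0
position: [0.4093, -0.0683, 0.2575]
ee_rot: [2.03, 2.395, 0.006]
force: [1.1, -0.4, 0.4]
width: 0.927
gripper_force: 0.0
```

Run:
```python
from m import *; from go import go
T=grab('top');S=grab('side')
for im in(T,S):
    P=cloud(im)
    for c in('green','yellow'): print(c,lying(im,c))
    m=(P[...,2]>.095)&(P[...,2]<.125)&(P[...,0]>.35)&(P[...,0]<.5)&(P[...,1]>-.22)&(P[...,1]<0)
    n,l,s,c=cv2.connectedComponentsWithStats(m.astype(np.uint8))
    for i in range(1,n):
        if s[i,4]>60: print('cap',s[i,4],np.median(P[l==i],0).round(4))
go(0)
cv2.imwrite('pics/a2.png',np.hstack([cv2.resize(T['color'][150:290,240:390,::-1],(400,373)),cv2.resize(S['color'][150:290,180:330,::-1],(400,373))]))
```

```text
green [600, np.float64(0.0574), array([ 553. , -114.1]), array([51.7, 98.3]), 50.3, array([ 553.8, -113.4]), array([38. , 99.1]), 53.5]
yellow [841, np.float64(0.0566), array([ 540.5, -287. ]), array([ 55.8, 100.9]), 63.5, array([ 540.7, -287.2]), array([ 38.9, 100.5]), 61.9]
cap 347 [ 0.4203 -0.1463  0.1066]
green [817, np.float64(0.0561), array([ 547.9, -124.5]), array([43.1, 99.5]), 49.5, array([ 551.1, -120.6]), array([33. , 98.8]), 49.5]
yellow [1161, np.float64(0.0562), array([ 539.2, -290.5]), array([57.1, 98.1]), 63.2, array([ 538.1, -291.2]), array([35.6, 96.7]), 62.7]
cap 396 [ 0.406  -0.0727  0.107 ]
cap 446 [ 0.42   -0.1509  0.1071]
clk 14.1 pos [ 0.4078 -0.0681  0.2553] yang 9.4 zaxis [-0.     0.001 -1.   ] q [-0.71  0.04  0.8   2.07 -0.04  1.04  0.27] w 0.0852 gf 0.0 F [ 0.5 -0.  -0.7]
```

View pics/a2.png

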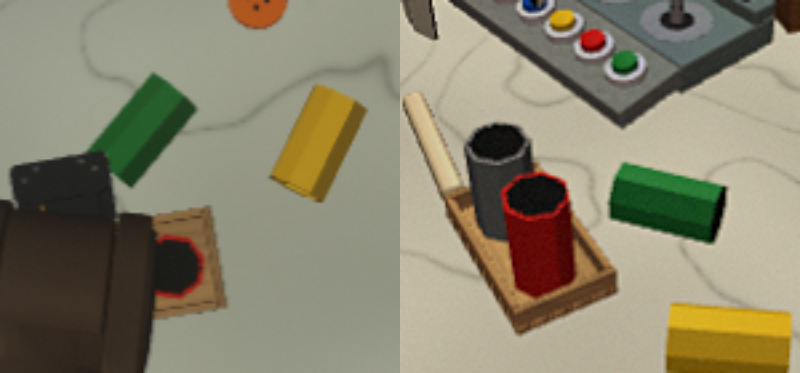

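```bash
python3 go.py 63.3 .45 -.2 .26 .567 -.302 .15 .567 -.302 .021
```

```text
clk 14.1 pos [ 0.4078 -0.0681  0.2553] yang 9.4 zaxis [-0.     0.001 -1.   ] q [-0.71  0.04  0.8   2.07 -0.04  1.04  0.27] w 0.0852 gf 0.0 F [ 0.5 -0.  -0.7]
(0.45, -0.2, 0.26) -> [-0.137   0.0201 -0.0047] spin -0.94
(0.567, -0.302, 0.15) -> [-0.2569  0.1188  0.1052] spin -0.94
(0.567, -0.302, 0.021) -> [-0.2569  0.1188  0.2342] spin -0.94
```

Emit:
{"api": "jog_arm", "payload": {"moves": [[-0.045,0.007,-0.004,-0.15],[-0.09,0.014,-0.004,-0.3],[-0.137,0.02,-0.004,-0.47],[-0.18,0.055,0.0,-0.63],[-0.22,0.09,0.04,-0.8],[-0.257,0.119,0.09,-0.94],[-0.257,0.119,0.12,-0.94],[-0.257,0.119,0.15,-0.94],[-0.257,0.119,0.15,-0.94],[-0.257,0.119,0.15,-0.94]]}}

```text
clock: 15.35
position: [0.5672, -0.3028, 0.106]
ee_rot: [-0.727, -3.056, 0.001]
force: [0.1, -0.5, 1.2]
width: 0.924
gripper_force: 0.0
```

Run:
```python
from m import *; from go import go
print(lying(grab('side'),'yellow')); go(63.3,(.567,-.302,.021))
```

```text
[958, np.float64(0.0557), array([ 539.8, -289.2]), array([59.1, 97.9]), 63.5, array([ 537.9, -291.7]), array([37.1, 96.6]), 63.3]
clk 15.4 pos [ 0.5677 -0.3029  0.1068] yang 63.2 zaxis [ 0.001 -0.001 -1.   ] q [ 0.02  0.65  0.61  1.7  -0.45  0.93  1.91] w 0.0848 gf 0.0 F [-0.3 -0.9  0.4]
(0.567, -0.302, 0.021) -> [0.0011 0.0005 0.0858] spin -0.001
```

Emit:
{"api": "jog_arm", "payload": {"moves": [[0,0,0.04,0],[0,0,0.07,0],[0,0,0.086,0],[0,0,0.086,0]]}}

```text
clock: 15.9
position: [0.5674, -0.3024, 0.0199]
ee_rot: [-0.726, -3.056, -0.0]
force: [0.0, -0.3, 0.2]
width: 0.924
gripper_force: 0.0
```

Emit:
{"api": "jog_arm", "payload": {"moves": [[0,0,0,0],[0,0,0,0],[0,0,0,0],[0,0,0,0],[0,0,0,0],[0,0,0,0],[0,0,-0.01,0],[0,0,-0.02,0],[0,0,-0.03,0],[0,0,-0.04,0],[0,0,-0.05,0],[0,0,-0.06,0],[0,0,-0.06,0]], "hand": 0.04, "newtons": 6}}

```text
clock: 17.52
position: [0.5678, -0.3028, 0.0807]
ee_rot: [0.726, 3.055, -0.0]
force: [0.3, 0.1, -2.1]
width: 0.612
gripper_force: 6.0
```

Run:
```python
from m import *; from go import go
S=grab('side'); go(63.3)
cv2.imwrite('pics/a3.png',cv2.resize(S['color'][150:330,200:400,::-1],(500,450)))
```

```text
clk 17.575 pos [ 0.5676 -0.3025  0.0801] yang 63.3 zaxis [ 0.001 -0.    -1.   ] q [ 0.03  0.68  0.59  1.72 -0.47  0.88  1.92] w 0.0562 gf 5.9987585044473235 F [-0.1 -0.4 -1.9]
```

View pics/a3.png

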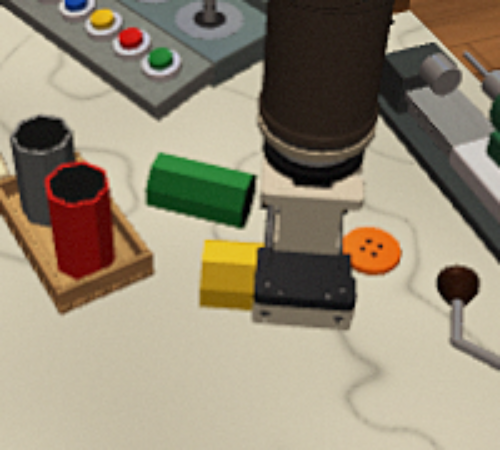

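At 6 N the yellow barrel (230,273) stays level in the grip. I'll relax to 3 N so it swings.

Emit:
{"api": "jog_arm", "payload": {"moves": [[0,0,-0.03,0],[0,0,-0.03,0],[0,0,-0.03,0],[0,0,-0.03,0],[0,0,-0.03,0],[0,0,-0.03,0]], "newtons": 3}}

```text
clock: 18.32
position: [0.5672, -0.3024, 0.1093]
ee_rot: [-0.727, -3.056, -0.0]
force: [0.3, -0.1, -1.8]
width: 0.611
gripper_force: 3.0
```

```bash
cat > held.py <<'E'
import sys
from m import *; from go import go
# tilt of a held coloured barrel from the side camera's cloud
def held(c,dirang):
    S=grab('side'); P=cloud(S); t=arm.observe()['position']
    m=mask(S,c)&(np.linalg.norm(P[...,:2]-t[:2],axis=2)<.13); q=P[m]; 
    d=np.array([np.cos(np.radians(dirang)),np.sin(np.radians(dirang))])
    s=(q[:,:2]-t[:2])@d*1000; z=(q[:,2]-t[2])*1000
    ok=(z>-140)&(z<60); print(c,ok.sum(),'along',np.percentile(s[ok],[2,50,98]).round(0),'z rel tcp',np.percentile(z[ok],[2,50,98]).round(0),'rect',cv2.minAreaRect(np.c_[s[ok],z[ok]].astype(np.float32)))
    go(dirang+90); return S
if __name__=='__main__': held(sys.argv[1],float(sys.argv[2]))
E
python3 held.py yellow -26.7
```

```text
yellow 490 along [-63. -39.  -3.] z rel tcp [-109.  -38.    2.] rect ((-32.88433074951172, -26.691566467285156), (74.24394226074219, 169.9561004638672), 2.0069007873535156)
clk 18.375 pos [ 0.5673 -0.3024  0.1095] yang 63.2 zaxis [-0.  0. -1.] q [ 0.02  0.65  0.61  1.7  -0.44  0.94  1.9 ] w 0.0558 gf 2.999994846846512 F [ 0.3  0.1 -1. ]
```

Run:
```python
from m import *
S=grab('side')
cv2.imwrite('pics/a4.png',cv2.resize(S['color'][150:330,200:400,::-1],(500,450)))
```

```text
(no output)
```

View pics/a4.png

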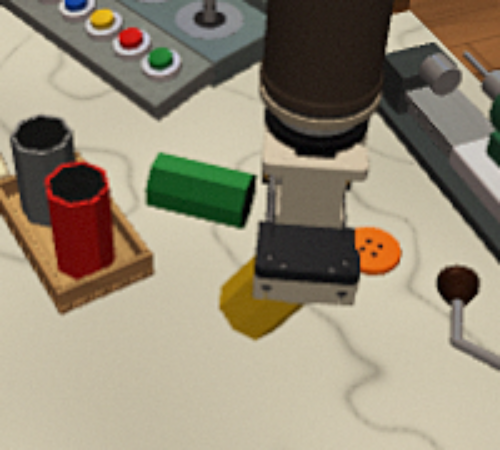

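It now hangs about 45° mouth-down at (255,300). I'll let it swing further with a little shaking.

Emit:
{"api": "jog_arm", "payload": {"moves": [[0,0,-0.03,0],[0,0,-0.03,0],[0.01,0,-0.03,0],[-0.01,0,-0.03,0],[0.01,0,-0.03,0],[-0.01,0,-0.03,0],[0.01,0,-0.03,0],[-0.01,0,-0.03,0],[0,0,-0.03,0],[0,0,-0.03,0],[0,0,-0.03,0]], "newtons": 3}}

```text
clock: 19.8
position: [0.5669, -0.3021, 0.1395]
ee_rot: [-0.727, -3.056, -0.001]
force: [-0.3, 0.9, -1.3]
width: 0.608
gripper_force: 3.0
```

Run:
```python
from m import *; from go import go
S=grab('side'); go(63.3)
P=cloud(S); m=mask(S,'yellow'); m[:,:290]=False; n,l,s,c=cv2.connectedComponentsWithStats(m.astype(np.uint8))
q=P[l==1+s[1:,4].argmax()]; d=np.array([.893,-.449]); t=arm.observe()['position']
al=(q[:,:2]-t[:2])@d*1000; z=q[:,2]*1000
print(len(q),cv2.minAreaRect(np.c_[al,z].astype(np.float32)),al.min(),al.max(),z.min(),z.max())
cv2.imwrite('pics/a5.png',cv2.resize(S['color'][150:330,200:400,::-1],(400,360)))
```

```text
clk 19.85 pos [ 0.5671 -0.3023  0.1396] yang 63.2 zaxis [-0.  0. -1.] q [ 0.    0.61  0.63  1.68 -0.42  0.99  1.89] w 0.0559 gf 2.999971358366338 F [ 0.2 -0.4 -1.1]
517 ((-5.288261413574219, 354.9703369140625), (58.21445083618164, 711.2073364257812), 0.30965274572372437) -36.316900092458035 25.18655291246324 -0.493129625923281 710.41149066924
```

View pics/a5.png

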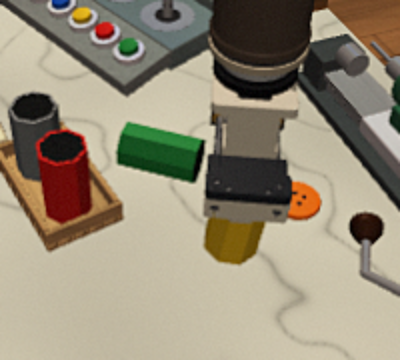

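Now it hangs close to vertical, at (232,240). I'll stand it on the slab to true it up, then regrip firmly.

Emit:
{"api": "jog_arm", "payload": {"moves": [[0,0,0.015,0],[0,0,0.03,0],[0,0,0.04,0],[0,0,0.05,0],[0,0,0.056,0],[0,0,0.06,0],[0,0,0.064,0],[0,0,0.067,0],[0,0,0.069,0],[0,0,0.069,0]], "newtons": 3}}

```text
clock: 21.1
position: [0.5673, -0.3025, 0.0705]
ee_rot: [-0.727, -3.056, 0.0]
force: [-0.3, -0.2, 0.1]
width: 0.609
gripper_force: 3.0
```

Emit:
{"api": "jog_arm", "payload": {"moves": [[0,0,0,0],[0,0,0,0],[0,0,0,0]], "hand": 0.062}}

```text
clock: 21.48
position: [0.5675, -0.3024, 0.0707]
ee_rot: [0.727, 3.056, 0.0]
force: [-0.2, 0.4, -0.6]
width: 0.675
gripper_force: 0.0
```

Emit:
{"api": "jog_arm", "payload": {"moves": [[0,0,0,0],[0,0,0,0],[0,0,0,0]], "hand": 0.04, "newtons": 35}}

```text
clock: 21.85
position: [0.5674, -0.3025, 0.0707]
ee_rot: [0.727, 3.056, 0.0]
force: [0.7, -0.7, -0.0]
width: 0.61
gripper_force: 35.0
```

Run:
```python
from m import *; from go import go
S=grab('side'); go(63.3)
P=cloud(S); m=mask(S,'yellow')&(P[...,2]<.2); m[:,:290]=False; n,l,s,c=cv2.connectedComponentsWithStats(m.astype(np.uint8))
q=P[l==1+s[1:,4].argmax()]; d=np.array([.893,-.449]); t=arm.observe()['position']
al=(q[:,:2]-t[:2])@d*1000; z=q[:,2]*1000
print(len(q),cv2.minAreaRect(np.c_[al,z].astype(np.float32)),al.min(),al.max(),z.min(),z.max())
cv2.imwrite('pics/a6.png',cv2.resize(S['color'][170:310,230:380,::-1],(450,420)))
```

```text
clk 21.9 pos [ 0.5674 -0.3025  0.0707] yang 63.2 zaxis [ 0.  0. -1.] q [ 0.03  0.69  0.58  1.73 -0.48  0.87  1.93] w 0.0559 gf 34.999299781629816 F [ 0.1 -0.1 -0.3]
282 ((-5.398429870605469, 23.80695915222168), (47.01837921142578, 55.141170501708984), 87.05562591552734) -33.15256686239855 21.226777259984942 -0.35360866011410474 47.702957471340135
```

View pics/a6.png

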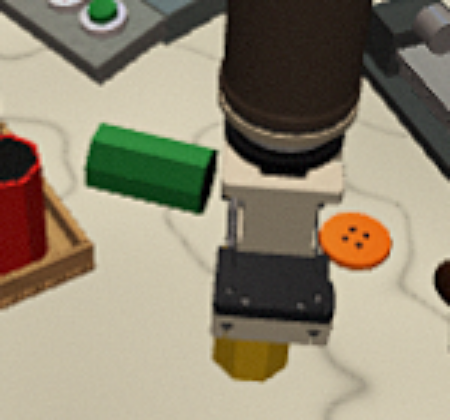

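```bash
python3 go.py 21.3 .567 -.302 .235 .6 .0 .245 .5895 .334 .245 .5895 .334 .117
```

```text
clk 21.9 pos [ 0.5674 -0.3025  0.0707] yang 63.2 zaxis [ 0.  0. -1.] q [ 0.03  0.69  0.58  1.73 -0.48  0.87  1.93] w 0.0559 gf 34.999299781629816 F [ 0.1 -0.1 -0.3]
(0.567, -0.302, 0.235) -> [ 0.0006  0.0003 -0.1643] spin 0.732
(0.6, 0.0, 0.245) -> [ 0.107   0.2848 -0.1743] spin 0.732
(0.5895, 0.334, 0.245) -> [ 0.2667  0.5783 -0.1743] spin 0.732
(0.5895, 0.334, 0.117) -> [ 0.2667  0.5783 -0.0463] spin 0.732
```

Emit:
{"api": "jog_arm", "payload": {"moves": [[0,0,-0.04,0],[0,0,-0.08,0],[0,0,-0.12,0],[0,0,-0.16,0],[0.01,0.04,-0.175,0.1],[0.03,0.09,-0.175,0.2],[0.05,0.14,-0.175,0.3],[0.07,0.19,-0.175,0.4],[0.09,0.24,-0.175,0.5],[0.107,0.285,-0.175,0.6],[0.13,0.33,-0.175,0.7],[0.155,0.375,-0.175,0.732],[0.18,0.42,-0.175,0.732],[0.205,0.465,-0.175,0.732],[0.23,0.51,-0.175,0.732],[0.25,0.55,-0.175,0.732],[0.267,0.578,-0.175,0.732],[0.267,0.578,-0.175,0.732],[0.267,0.578,-0.175,0.732],[0.267,0.578,-0.175,0.732]]}}

```text
clock: 24.4
position: [0.5894, 0.3322, 0.2459]
ee_rot: [1.775, 2.592, -0.0]
force: [-0.7, -0.1, -2.6]
width: 0.611
gripper_force: 35.0
```

Run:
```python
from m import *; from go import go
go(21.3,(.5895,.334,.12),(.5895,.334,.117))
t=arm.observe()['position']
S=grab('side'); P=cloud(S); m=mask(S,'yellow')&(np.linalg.norm(P[...,:2]-t[:2],axis=2)<.06)&(P[...,2]>.08)&(P[...,2]<.3); q=P[m]
print(len(q),(q.min(0)).round(3),q.max(0).round(3),np.median(q,0).round(3))
cv2.imwrite('pics/a7.png',cv2.resize(S['color'][60:210,180:330,::-1],(450,450)))
```

```text
clk 24.4 pos [0.5894 0.3322 0.2459] yang 21.2 zaxis [ 0. -0. -1.] q [-1.09  0.63  0.86  1.47 -0.48  1.27  0.19] w 0.0561 gf 34.99880601419136 F [-0.7 -0.1 -2.6]
(0.5895, 0.334, 0.12) -> [0.0017 0.0007 0.1259] spin -0.002
(0.5895, 0.334, 0.117) -> [0.0017 0.0007 0.1289] spin -0.002
545 [0.557 0.303 0.175] [0.618 0.364 0.278] [0.584 0.313 0.223]
```

View pics/a7.png

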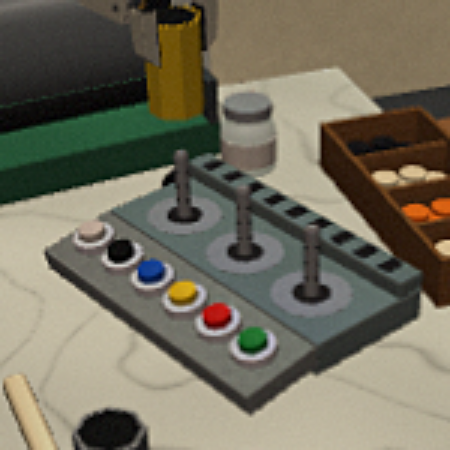

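The yellow barrel hangs upright at (178,65), directly above peg 1 (183,185). I'll lower it.

Emit:
{"api": "jog_arm", "payload": {"moves": [[0.003,0,0.03,0],[0.003,0,0.05,0],[0.003,0,0.07,0],[0.003,0,0.09,0],[0.003,0,0.105,0],[0.003,0,0.117,0],[0.003,0,0.124,0],[0.003,0,0.128,0],[0.003,0,0.129,0],[0.003,0,0.129,0]]}}

```text
clock: 25.7
position: [0.5883, 0.3367, 0.1171]
ee_rot: [1.772, 2.594, 0.001]
force: [0.8, 0.9, -2.0]
width: 0.613
gripper_force: 35.0
```

Emit:
{"api": "jog_arm", "payload": {"moves": [[0,0,0,0],[0,0,0,0],[0,0,0,0],[0,0,0,0],[0,0,-0.04,0],[0,0,-0.08,0],[0,0,-0.12,0],[0,0,-0.12,0]], "hand": 0.08}}

```text
clock: 26.7
position: [0.5898, 0.3367, 0.2403]
ee_rot: [1.771, 2.592, 0.008]
force: [0.4, 0.3, -0.0]
width: 0.871
gripper_force: 0.0
```

Run:
```python
from m import *; from go import go
S=grab('side'); P=cloud(S)
m=mask(S,'yellow')&(P[...,0]>.5)&(P[...,1]>.28)&(P[...,2]>.04)&(P[...,2]<.2)&(P[...,1]<.42); q=P[m]
print(len(q),np.percentile(q,1,axis=0).round(3),np.percentile(q,99,axis=0).round(3))
T=grab('top')
for im in (T,S):print(lying(im,'green'))
g=np.array([.553,-.116])+.03*np.array([np.cos(np.radians(-39.7)),np.sin(np.radians(-39.7))])
go(50,(.58,.1,.24),(*g,.15),(*g,.021))
```

```text
511 [0.557 0.31  0.046] [0.612 0.359 0.147]
[559, np.float64(0.0577), array([ 557.3, -109. ]), array([40.2, 97.8]), 51.6, array([ 555.8, -111. ]), array([35.2, 97.7]), 51.6]
[821, np.float64(0.056), array([ 548.1, -124. ]), array([ 43.2, 100.5]), 49.1, array([ 551., -120.]), array([ 32.9, 100.1]), 50.6]
clk 26.8 pos [0.5879 0.3367 0.2366] yang 21.3 zaxis [-0.     0.001 -1.   ] q [-1.1   0.63  0.86  1.48 -0.49  1.26  0.19] w 0.0799 gf 0.0 F [-1.   0.1 -0.9]
(0.58, 0.1, 0.24) -> [-0.2177 -0.0934 -0.0035] spin -0.501
(np.float64(0.5760819866514069), np.float64(-0.13516303452546793), 0.15) -> [-0.4354 -0.1826  0.0864] spin -0.501
(np.float64(0.5760819866514069), np.float64(-0.13516303452546793), 0.021) -> [-0.4354 -0.1826  0.2154] spin -0.501
```

Yellow is seated: it spans z 46–147 mm, centred about 2 mm from peg 1. Now green.

Emit:
{"api": "jog_arm", "payload": {"moves": [[-0.05,-0.02,0,0],[-0.1,-0.045,0,-0.1],[-0.16,-0.07,0,-0.2],[-0.218,-0.093,0,-0.3],[-0.27,-0.115,0,-0.4],[-0.33,-0.14,0,-0.5],[-0.38,-0.16,0.02,-0.5],[-0.435,-0.182,0.06,-0.5],[-0.435,-0.182,0.1,-0.5],[-0.435,-0.182,0.13,-0.5],[-0.435,-0.182,0.13,-0.5],[-0.435,-0.182,0.13,-0.5]]}}

```text
clock: 28.3
position: [0.5767, -0.1347, 0.1072]
ee_rot: [1.075, 2.952, -0.0]
force: [-0.2, -0.3, 0.8]
width: 0.873
gripper_force: 0.0
```

Run:
```python
from m import *; from go import go
print(lying(grab('side'),'green')); go(50.3,(.576,-.1355,.021))
```

```text
[779, np.float64(0.0559), array([ 547.8, -124.2]), array([ 43. , 100.3]), 49.9, array([ 551.1, -120.6]), array([32.2, 99.9]), 50.6]
clk 28.35 pos [ 0.5772 -0.1348  0.1077] yang 50.0 zaxis [ 0.001 -0.    -1.   ] q [-0.32  0.59  0.68  1.84 -0.48  0.88  1.46] w 0.0799 gf 0.0 F [0.6 0.2 0.3]
(0.576, -0.1355, 0.021) -> [ 0.0005 -0.0014  0.0867] spin -0.006
```

Emit:
{"api": "jog_arm", "payload": {"moves": [[0,-0.001,0.04,-0.005],[0,-0.001,0.07,-0.005],[0,-0.001,0.087,-0.005],[0,-0.001,0.087,-0.005]]}}

```text
clock: 28.85
position: [0.5759, -0.1354, 0.0197]
ee_rot: [-1.068, -2.954, 0.0]
force: [-0.2, 0.2, 0.8]
width: 0.868
gripper_force: 0.0
```

Emit:
{"api": "jog_arm", "payload": {"moves": [[0,0,0,0],[0,0,0,0],[0,0,0,0],[0,0,0,0],[0,0,0,0],[0,0,0,0],[0,0,-0.015,0],[0,0,-0.03,0],[0,0,-0.045,0],[0,0,-0.06,0],[0,0,-0.08,0],[0,0,-0.1,0],[0,0,-0.12,0],[0,0,-0.12,0]], "hand": 0.04, "newtons": 6}}

```text
clock: 30.6
position: [0.5769, -0.1359, 0.1417]
ee_rot: [1.067, 2.952, 0.001]
force: [-0.7, 0.4, -1.4]
width: 0.613
gripper_force: 6.0
```

Emit:
{"api": "jog_arm", "payload": {"moves": [[0,0,0,0],[0,0,0,0],[0,0,0,0],[0,0,0,0],[0.01,0,0,0],[-0.01,0,0,0],[0.01,0,0,0],[-0.01,0,0,0],[0.01,0,0,0],[-0.01,0,0,0],[0,0,0,0],[0,0,0,0],[0,0,0,0]], "newtons": 3}}

```text
clock: 32.22
position: [0.5755, -0.135, 0.1397]
ee_rot: [-1.068, -2.954, -0.001]
force: [-0.1, -0.3, -1.1]
width: 0.612
gripper_force: 3.0
```

```bash
cat > tilt.py <<'E'
from m import *; from go import go
go(50.3); t=arm.observe()['position']; d=np.array([.769,-.639])
S=grab('side'); P=cloud(S); m=mask(S,'green')&(np.linalg.norm(P[...,:2]-t[:2],axis=2)<.12)&(P[...,2]>-.01)&(P[...,2]<.2); q=P[m]
al=(q[:,:2]-t[:2])@d*1000; z=(q[:,2]-t[2])*1000
print(len(q),cv2.minAreaRect(np.c_[al,z].astype(np.float32)),np.percentile(al,[1,99]).round(),np.percentile(z,[1,99]).round())
cv2.imwrite('pics/t.png',cv2.resize(S['color'][150:330,200:400,::-1],(500,450)))
E
python3 tilt.py; cp pics/t.png pics/a8.png
```

```text
clk 32.225 pos [ 0.5755 -0.135   0.1397] yang 50.3 zaxis [-0.  0. -1.] q [-0.34  0.55  0.71  1.81 -0.44  0.94  1.44] w 0.0562 gf 2.99997212658468 F [-0.1 -0.3 -1.1]
213 ((-33.68267822265625, -2.8801841735839844), (38.75971984863281, 106.24256134033203), 75.00550079345703) [-81.  19.] [-13.  27.]
```

View pics/a8.png

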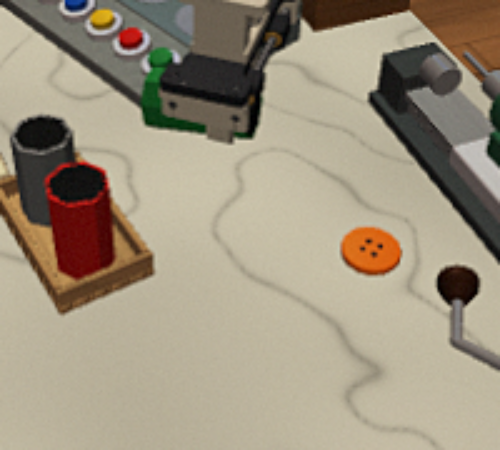

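Green is still almost level at (200,110). I'll shake it vertically, which adds torque about the pads.

Emit:
{"api": "jog_arm", "payload": {"moves": [[0,0,0.02,0],[0,0,-0.02,0],[0,0,0.02,0],[0,0,-0.02,0],[0,0,0.02,0],[0,0,-0.02,0],[0,0,0,0],[0,0,0,0],[0,0,0,0],[0,0,0,0]]}}

```text
clock: 33.52
position: [0.576, -0.1356, 0.14]
ee_rot: [1.068, 2.954, 0.0]
force: [0.7, -0.6, -0.6]
width: 0.607
gripper_force: 3.0
```

```bash
python3 tilt.py
```

```text
clk 33.525 pos [ 0.576  -0.1356  0.14  ] yang 50.2 zaxis [ 0. -0. -1.] q [-0.34  0.56  0.72  1.81 -0.44  0.94  1.44] w 0.0557 gf 2.9999154346025847 F [ 0.7 -0.6 -0.6]
500 ((-5.75142765045166, -30.889915466308594), (101.21465301513672, 53.25593185424805), 75.88936614990234) [-39.  31.] [-78.  12.]
```

Emit:
{"api": "jog_arm", "payload": {"moves": [[0,0,0.015,0],[0,0,0.03,0],[0,0,0.04,0],[0,0,0.05,0],[0,0,0.056,0],[0,0,0.06,0],[0,0,0.064,0],[0,0,0.067,0],[0,0,0.07,0],[0,0,0.07,0]], "newtons": 3}}

```text
clock: 34.83
position: [0.5757, -0.1355, 0.0694]
ee_rot: [-1.068, -2.954, 0.0]
force: [-0.8, -0.9, 0.0]
width: 0.604
gripper_force: 3.0
```

```bash
python3 tilt.py; cp pics/t.png pics/a9.png
```

```text
clk 34.825 pos [ 0.5757 -0.1355  0.0694] yang 50.2 zaxis [-0. -0. -1.] q [-0.29  0.64  0.65  1.87 -0.52  0.81  1.51] w 0.0555 gf 2.9960992325868574 F [-0.8 -0.9  0. ]
268 ((-0.07374954223632812, 15.161399841308594), (159.62074279785156, 52.83153533935547), 76.39226531982422) [-40.  37.] [-61.  61.]
```

View pics/a9.png

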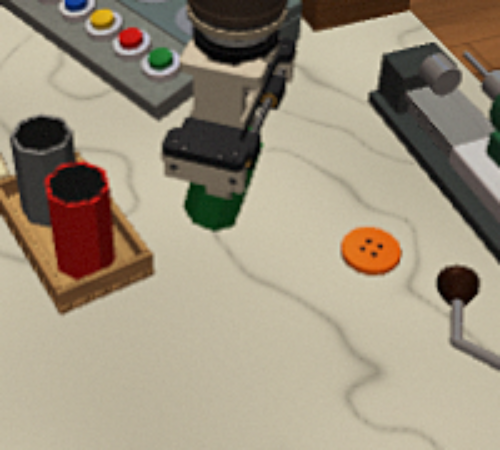

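Green stands almost upright at (215,205). I'll let it settle and regrip.

Emit:
{"api": "jog_arm", "payload": {"moves": [[0,0,0,0],[0,0,0,0],[0,0,0,0],[0,0,0,0],[0,0,0,0]], "hand": 0.064}}

```text
clock: 35.5
position: [0.5759, -0.1355, 0.0697]
ee_rot: [1.068, 2.954, 0.0]
force: [0.7, -0.0, -0.4]
width: 0.698
gripper_force: 0.0
```

Emit:
{"api": "jog_arm", "payload": {"moves": [[0,0,0,0],[0,0,0,0],[0,0,0,0],[0,0,0,0],[0,0,-0.04,0],[0,0,-0.08,0],[0,0,-0.12,0],[0,0,-0.16,0],[0,0,-0.16,0]], "hand": 0.04, "newtons": 35}}

```text
clock: 36.62
position: [0.5773, -0.1363, 0.2326]
ee_rot: [1.067, 2.95, 0.002]
force: [0.3, 1.2, -2.1]
width: 0.601
gripper_force: 35.0
```

```bash
python3 tilt.py; python3 go.py 21.3 .664 .144 .245 .664 .144 .117
```

```text
clk 36.625 pos [ 0.5773 -0.1363  0.2326] yang 50.2 zaxis [ 0.005 -0.001 -1.   ] q [-0.4   0.46  0.79  1.71 -0.36  1.12  1.37] w 0.0552 gf 34.999639838933945 F [ 0.3  1.2 -2.1]
289 ((-15.952140808105469, -50.52245330810547), (54.20817565917969, 35.6698112487793), 0.03352917730808258) [-43.  11.] [-68. -33.]
clk 36.675 pos [ 0.5764 -0.1356  0.2306] yang 50.3 zaxis [ 0.002  0.    -1.   ] q [-0.4   0.46  0.79  1.71 -0.36  1.12  1.37] w 0.0553 gf 34.999695271253586 F [-0.6  0.5 -1.1]
(0.664, 0.144, 0.245) -> [ 0.1114  0.2711 -0.0142] spin 0.505
(0.664, 0.144, 0.117) -> [0.1116 0.2709 0.1138] spin 0.505
```

Emit:
{"api": "jog_arm", "payload": {"moves": [[0.015,0.04,-0.014,0.1],[0.03,0.08,-0.014,0.2],[0.045,0.12,-0.014,0.3],[0.06,0.16,-0.014,0.4],[0.075,0.2,-0.014,0.505],[0.09,0.24,-0.014,0.505],[0.097,0.263,-0.014,0.505],[0.097,0.263,-0.014,0.505],[0.097,0.263,-0.014,0.505],[0.097,0.263,-0.014,0.505]]}}

```text
clock: 37.92
position: [0.6692, 0.1271, 0.2435]
ee_rot: [-1.775, -2.592, 0.001]
force: [0.5, 1.2, -1.4]
width: 0.6
gripper_force: 35.0
```

Run:
```python
from m import *; from go import go
go(21.3,(.67,.129,.116)); t=arm.observe()['position']
for n in('side','top'):
    S=grab(n); P=cloud(S); m=mask(S,'green')&(np.linalg.norm(P[...,:2]-t[:2],axis=2)<.07)&(P[...,2]>.14)&(P[...,2]<.3); q=P[m]
    if n=='side':
        a=np.radians(21.3)
        for v in([np.cos(a),np.sin(a)],[-np.sin(a),np.cos(a)]):
            s=(q[:,:2]-t[:2])@np.array(v)*1000; z=q[:,2]*1000; print(len(q),np.percentile(s,[1,99]).round(),cv2.minAreaRect(np.c_[s,z].astype(np.float32)))
    if n=='side': cv2.imwrite('pics/a10.png',cv2.resize(S['color'][60:210,180:330,::-1],(450,450)))
```

```text
clk 37.925 pos [0.6692 0.1271 0.2435] yang 21.2 zaxis [-0.001 -0.    -1.   ] q [-0.77  0.64  0.88  1.46 -0.51  1.28  0.53] w 0.0551 gf 34.999412186443806 F [ 0.5  1.2 -1.4]
(0.67, 0.129, 0.116) -> [0.0015 0.0015 0.1275] spin -0.002
485 [-29.  25.] ((-4.599867820739746, 224.6220703125), (108.16224670410156, 48.15324020385742), 79.43934631347656)
485 [-11.  26.] ((8.806252479553223, 223.50404357910156), (40.685997009277344, 101.11893463134766), 0.21427437663078308)
```

View pics/a10.png

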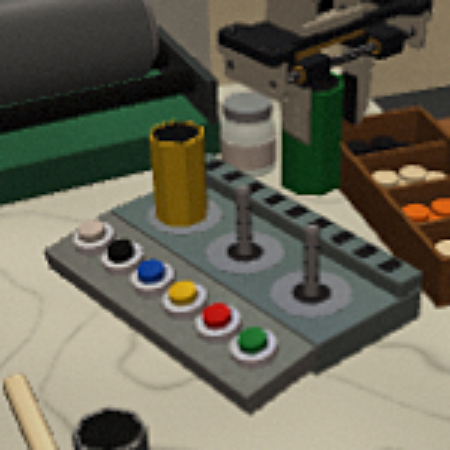

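Green hangs upright at (313,140), in line with peg 3 (312,260); yellow stands on peg 1. I'll lower green.

Emit:
{"api": "jog_arm", "payload": {"moves": [[0.0015,0.001,0.02,0],[0.0015,0.001,0.04,0],[0.0015,0.001,0.06,0],[0.0015,0.001,0.08,0],[0.0015,0.001,0.1,0],[0.0015,0.001,0.115,0],[0.0015,0.001,0.122,0],[0.0015,0.001,0.126,0],[0.0015,0.001,0.128,0],[0.0015,0.001,0.128,0]]}}

```text
clock: 39.28
position: [0.6701, 0.1305, 0.1161]
ee_rot: [1.772, 2.594, 0.001]
force: [0.4, -0.5, -1.2]
width: 0.6
gripper_force: 35.0
```

Emit:
{"api": "jog_arm", "payload": {"moves": [[0,0,0,0],[0,0,0,0],[0,0,0,0],[0,0,0,0],[0,0,-0.04,0],[0,0,-0.08,0],[0,0,-0.12,0],[0,0,-0.15,0],[-0.05,-0.05,-0.15,0],[-0.1,-0.1,-0.15,0],[-0.15,-0.15,-0.15,0],[-0.2,-0.15,-0.15,0],[-0.25,-0.15,-0.15,0],[-0.25,-0.15,-0.15,0]], "hand": 0.08}}

```text
clock: 41.02
position: [0.6203, -0.1636, 0.2663]
ee_rot: [1.782, 2.585, -0.003]
force: [0.3, 0.4, 0.7]
width: 0.871
gripper_force: 0.0
```

```bash
cat > chk.py <<'E'
from m import *; from go import go
for n in('side','top'):
    S=grab(n); P=cloud(S); H,Sa,V=cv2.split(cv2.cvtColor(S['color'],cv2.COLOR_RGB2HSV))
    for nm,(x,y) in dict(peg1=(.5877,.3393),peg2=(.6257,.2414),peg3=(.6638,.1435),trayA=(.41,-.0675),trayB=(.422,-.1425)).items():
        b=np.linalg.norm(P[...,:2]-[x,y],axis=2)<.05
        top=.145 if 'peg' in nm else .108
        q=P[b&(P[...,2]>top-.008)&(P[...,2]<top+.01)]
        if len(q)>20:
            (c,wh,a)=cv2.minAreaRect((q[:,:2]*1000).astype(np.float32)); w=P[b&(P[...,2]>top-.1)&(P[...,2]<top+.01)]
            print(n,nm,len(q),'z',np.median(q[:,2]).round(4),'c',np.round(c,1),np.round(wh,1),'off',np.round(np.array(c)-[x*1000,y*1000],1))
    K=[]
    for c,(h0,h1) in dict(red=(170,10),blue=(105,130),yellow=(15,34),green=(45,85)).items():
        h=(H>=h0)&(H<=h1) if h0<h1 else (H>=h0)|(H<=h1)
        m=h&(Sa>120)&(V>60)&(P[...,2]>.05)&(P[...,2]<.066)&(P[...,0]>.45)&(P[...,0]<.62)&(P[...,1]>.03)&(P[...,1]<.36)
        k,l,s,cc=cv2.connectedComponentsWithStats(m.astype(np.uint8))
        if k>1:
            i=1+s[1:,4].argmax(); print(n,c,s[i,4],np.median(P[l==i],0).round(4),onplane(S,cc[i],.058)[0].round(4))
go(21.3)
E
python3 chk.py
```

```text
side peg1 150 z 0.1451 c [585.6 339.3] [56.7 55.2] off [-2.1 -0. ]
side peg3 25 z 0.1443 c [641.8 151.6] [31.7  8.7] off [-22.    8.1]
side trayA 358 z 0.1072 c [404.5 -71.9] [71.9 57.5] off [-5.5 -4.4]
side trayB 420 z 0.1073 c [ 422.7 -134.7] [81.1 56.4] off [0.7 7.8]
side red 60 [0.5565 0.1212 0.0573] [0.5563 0.1216 0.058 ]
side blue 49 [0.5173 0.2237 0.0571] [0.5169 0.2216 0.058 ]
side yellow 76 [0.5791 0.3175 0.0589] [0.5804 0.3205 0.058 ]
side green 50 [0.5771 0.0759 0.0576] [0.5771 0.0752 0.058 ]
top peg1 421 z 0.1442 c [586.9 343.1] [57.8 54.3] off [-0.8  3.8]
top peg3 412 z 0.1436 c [663.4 149.1] [55.3 54.1] off [-0.4  5.6]
top trayA 291 z 0.1069 c [410.2 -79. ] [46.3 75.8] off [  0.2 -11.5]
top trayB 439 z 0.1067 c [ 421.  -141.2] [55.9 55.8] off [-1.   1.3]
top red 96 [0.5584 0.1284 0.0574] [0.5584 0.1286 0.058 ]
top blue 91 [0.5196 0.2289 0.0574] [0.5195 0.2287 0.058 ]
top yellow 98 [0.5381 0.1788 0.0577] [0.5385 0.1787 0.058 ]
top green 85 [0.5766 0.0782 0.0572] [0.5773 0.0786 0.058 ]
clk 41.125 pos [ 0.6208 -0.1577  0.2655] yang 21.2 zaxis [-0.  0. -1.] q [-0.39  0.56  0.91  1.54 -0.45  1.27  0.95] w 0.08 gf 0.0 F [ 0.1 -0.1 -1. ]
```

All four barrels are seated, with caps at 144–145 mm on the pegs and 107 mm in the tray. Now the keys: fingers shut, tool y along the key row.

```bash
python3 go.py 111.3 .479 .327 .2 .479 .327 .08 .479 .327 .061
```

```text
clk 41.125 pos [ 0.6208 -0.1577  0.2655] yang 21.2 zaxis [-0.  0. -1.] q [-0.39  0.56  0.91  1.54 -0.45  1.27  0.95] w 0.08 gf 0.0 F [ 0.1 -0.1 -1. ]
(0.479, 0.327, 0.2) -> [0.5032 0.0431 0.0657] spin 1.569
(0.479, 0.327, 0.08) -> [0.5032 0.0432 0.1857] spin 1.569
(0.479, 0.327, 0.061) -> [0.5032 0.0432 0.2047] spin 1.569
```

Emit:
{"api": "jog_arm", "payload": {"moves": [[0.02,-0.05,0,0.1],[0.05,-0.1,0,0.27],[0.1,-0.1,0,0.44],[0.15,-0.1,0,0.6],[0.2,-0.08,0.03,0.78],[0.25,-0.06,0.06,0.95],[0.3,-0.03,0.065,1.1],[0.35,0.0,0.065,1.3],[0.4,0.02,0.065,1.45],[0.45,0.035,0.065,1.57],[0.503,0.043,0.065,1.57],[0.503,0.043,0.065,1.57],[0.503,0.043,0.1,1.57],[0.503,0.043,0.14,1.57],[0.503,0.043,0.17,1.57],[0.503,0.043,0.18,1.57],[0.503,0.043,0.18,1.57]], "hand": 0.0, "newtons": 10}}

```text
clock: 43.25
position: [0.4779, 0.3274, 0.086]
ee_rot: [3.087, 0.583, -0.001]
force: [-0.1, -0.0, 0.4]
width: 0.004
gripper_force: 0.0
```

```bash
python3 go.py 111.3 .479 .327 .085 .479 .327 .061
```

```text
clk 43.25 pos [0.4779 0.3274 0.086 ] yang -68.6 zaxis [-0. -0. -1.] q [-1.38  0.81  1.13  1.91 -0.87  1.02 -1.06] w 0.0004 gf 0.0 F [-0.1 -0.   0.4]
(0.479, 0.327, 0.085) -> [0.0009 0.0007 0.001 ] spin 0.001
(0.479, 0.327, 0.061) -> [0.0009 0.0007 0.025 ] spin 0.001
```

Emit:
{"api": "jog_arm", "payload": {"moves": [[0.001,0,0.01,0],[0.001,0,0.016,0],[0.001,0,0.02,0],[0.001,0,0.023,0],[0.001,0,0.025,0],[0.001,0,0.025,0]]}}

```text
clock: 44.0
position: [0.4807, 0.3284, 0.0641]
ee_rot: [-3.084, -0.581, -0.005]
force: [-9.5, -0.4, 38.3]
width: 0.008
gripper_force: 19.3
```

White is bottomed (38 N). I'll go to blue, a bit shallower.

Emit:
{"api": "jog_arm", "payload": {"moves": [[0,0,-0.015,0],[0,0,-0.035,0],[0,0.04,-0.04,0],[0,0.08,-0.04,0],[0,0.108,-0.04,0],[0,0.108,-0.04,0],[0,0.108,-0.03,0],[0,0.108,-0.02,0],[0,0.108,-0.01,0],[0,0.108,-0.006,0],[0,0.108,-0.002,0],[0,0.108,-0.002,0],[0,0.108,-0.002,0]]}}

```text
clock: 45.62
position: [0.5189, 0.228, 0.0644]
ee_rot: [-3.084, -0.582, -0.002]
force: [-7.1, 2.6, 24.4]
width: 0.003
gripper_force: 12.3
```

```bash
python3 go.py 111.3 .518 .226 .065
```

```text
clk 45.625 pos [0.5189 0.228  0.0644] yang -68.6 zaxis [ 0.001  0.003 -1.   ] q [-1.18  0.8   1.08  1.95 -0.89  0.96 -0.85] w 0.0003 gf 12.344324451405555 F [-7.1  2.6 24.4]
(0.518, 0.226, 0.065) -> [-0.0016  0.0015 -0.0006] spin 0.001
```

Blue is fully down. Yellow next.

Emit:
{"api": "jog_arm", "payload": {"moves": [[0,0,-0.015,0],[0,0,-0.035,0],[0,0.025,-0.038,0],[0,0.055,-0.038,0],[0,0.055,-0.038,0],[0,0.055,-0.028,0],[0,0.055,-0.018,0],[0,0.055,-0.009,0],[0,0.055,-0.004,0],[0,0.055,0,0],[0,0.055,0,0],[0,0.055,0,0]]}}

```text
clock: 47.12
position: [0.5391, 0.1767, 0.0645]
ee_rot: [-3.085, -0.582, -0.002]
force: [-7.1, 3.0, 26.1]
width: 0.006
gripper_force: 12.5
```

```bash
python3 go.py 111.3 .5375 .176 .065
```

```text
clk 47.125 pos [0.5391 0.1767 0.0645] yang -68.6 zaxis [ 0.001  0.003 -1.   ] q [-1.08  0.8   1.06  1.95 -0.88  0.95 -0.76] w 0.0006 gf 12.545465799048543 F [-7.1  3.  26.1]
(0.5375, 0.176, 0.065) -> [-0.0017  0.0001 -0.0006] spin 0.001
```

Yellow is down. I'll hop over red to green, then lift and retreat.

Emit:
{"api": "jog_arm", "payload": {"moves": [[0,0,-0.015,0],[0,0,-0.035,0],[0,0.04,-0.045,0],[0,0.08,-0.045,0],[0,0.107,-0.045,0],[0,0.107,-0.04,0],[0,0.107,-0.028,0],[0,0.107,-0.018,0],[0,0.107,-0.009,0],[0,0.107,-0.004,0],[0,0.107,0,0],[0,0.107,0,0],[0,0.107,0,0]]}}

```text
clock: 48.75
position: [0.5781, 0.0771, 0.0645]
ee_rot: [-3.084, -0.583, -0.003]
force: [-6.6, 5.0, 23.6]
width: 0.002
gripper_force: 12.1
```

```bash
python3 go.py 111.3 .577 .077 .065
```

```text
clk 48.75 pos [0.5781 0.0771 0.0645] yang -68.6 zaxis [ 0.001  0.003 -1.   ] q [-0.87  0.8   1.04  1.91 -0.86  0.96 -0.61] w 0.0002 gf 12.110226899385452 F [-6.6  5.  23.6]
(0.577, 0.077, 0.065) -> [-0.001  -0.0003 -0.0005] spin 0.002
```

Emit:
{"api": "jog_arm", "payload": {"moves": [[0,0,-0.015,0],[0,0,-0.04,0],[0,0,-0.08,0],[0,0,-0.12,0],[-0.05,0.02,-0.15,0],[-0.1,0.05,-0.18,0],[-0.1,0.05,-0.18,0],[-0.1,0.05,-0.18,0],[-0.1,0.05,-0.18,0],[-0.1,0.05,-0.18,0]]}}

```text
clock: 50.0
position: [0.5028, -0.0061, 0.2421]
ee_rot: [3.086, 0.584, -0.002]
force: [-0.7, -1.0, -0.2]
width: 0.005
gripper_force: 0.0
```

```bash
python3 chk.py
```

```text
side peg3 189 z 0.1446 c [662.6 146.5] [57.5 53.3] off [-1.2  3. ]
side trayA 357 z 0.1072 c [403.9 -72.4] [71.3 58.6] off [-6.1 -4.9]
side trayB 420 z 0.1072 c [ 423.  -135.7] [79.2 56.6] off [1.  6.8]
side red 58 [0.5566 0.1231 0.0576] [0.5567 0.1222 0.058 ]
side blue 49 [0.5175 0.2217 0.0574] [0.5172 0.2215 0.058 ]
side yellow 58 [0.5372 0.1732 0.057 ] [0.5366 0.1713 0.058 ]
side green 49 [0.5773 0.0756 0.0583] [0.5772 0.0753 0.058 ]
top peg1 417 z 0.144 c [586.9 343.4] [59.7 53.9] off [-0.8  4.1]
top peg3 415 z 0.1438 c [663.3 148.7] [55.2 53.9] off [-0.5  5.2]
top trayA 429 z 0.1065 c [409.3 -77.2] [56.1 80.6] off [-0.7 -9.7]
top trayB 439 z 0.1066 c [ 420.9 -141.1] [56.  55.8] off [-1.1  1.4]
top blue 86 [0.5198 0.2293 0.0582] [0.5197 0.2294 0.058 ]
top yellow 41 [0.577  0.3201 0.0589] [0.5789 0.322  0.058 ]
clk 50.1 pos [ 0.5027 -0.0064  0.2422] yang -68.6 zaxis [-0.001 -0.001 -1.   ] q [-1.    0.45  1.29  1.92 -0.47  1.14 -0.73] w 0.0004 gf 0.0 F [-0.3  0.5  0.1]
```

All barrels are in place, the keys have sprung back and the arm is clear. Handing in.

```bash
python3 -c "from cell import arm; print(arm.sign_off())"
```

```text
the job is handed in; nothing more can be done
None
```

I handed the job in at about 50 s: red and grey stand mouth down in the tray, yellow and green sit on pegs 1 and 3 (blue was absent), and white, blue, yellow and green were each pressed fully in order; the judge's verdict was not shown.

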